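# Restock the service stand from the refill tray

## Robot

A 6-joint arm with a two-finger parallel gripper is mounted at the origin on the work surface. World frame = base frame: x ahead of the robot, y to its left, z up, the work surface at z = 0. Lengths are in m, angles in rad, forces in N, time in s.
With the tool pointing down it reaches from about 0.275 to 0.775 m from the base axis. Payload 14.6 kg.
Tool frame: the origin (TCP) lies midway between the tips of the shut fingers; the grasp point (between the pads) lies 19 mm behind it; z points along the fingers, y is the line along which they close (so a half turn about z gives the same grasp; the last joint's range is limited). The gripper opens to 85 mm and grips with 20 to 120 N. Pads are 22 mm wide; open, the fingers measure 114 mm over their backs; the gripper's body (76 mm by 85 mm) begins 54 mm behind the grasp point. The pads swing forward as they close: fully open they stand 13 mm farther back than shut.
Start: joints at [0.964, 0.263, -0.048, 1.259, 0, 1.415], TCP at [0.229, 0.472, 0.231] pointing down, gripper open.
Joint ranges: [-2.65, 2.65], [-0.89, 1.7], [-1.18, 1.37], [-2.13, 2.11], [-1.35, 1.29], [-3.14, 3.14]. Speed limits (rad/s): [1.89, 1.89, 2.57, 2.79, 3.14, 3.14].

## Interface

Orientations are given as a unit quaternion [x, y, z, w].
In Python, from station import status, vision, r gives the robot as it stands. The module is installed in compiled form; this text tells all that it offers.
- The arm moves only by the shell command python3 -m handwheel 'ROWS' [FORCE]. ROWS is JSON, a list of rows, each an object of numbers: "fingers": the gripper's target within -1 to 1 (fully open at 1, half-way at 0, shut at -1); "x", "y", "z": the shift along the world's x, y, z in mm; "twist": the turn about the world's z in rad. In form: [{"fingers": .., "x": .., "y": .., "z": .., "twist": ..}, ...]. A call has 1 to 5 rows; each row shifts and turns the commanded pose from where the row before left it; what a row does not reach is not made up. A row lasts 1/12 s, in which the tool goes at most 41.7 mm and 7.16 degrees, less where a joint would pass 70% of its speed; a pose out of reach is approached as far as the arm can. A call with a gripper value outside its range is refused whole. The fingers move at their own pace and stop on an object; FORCE is the grip in N (left out, the last holds). Time passes only in rows, so rows that do not move let the fingers close. It gives the time, the measured TCP pose, the force, the opening and the grip force at its end, in the units of the state.
- status.read_state(): the state, without advancing time (a new reading comes with each control period).
- vision.grab_frame(name): name is "side" or "top" or "wrist"; returns the picture (420x560x3 uint8, blue, green, red); there is no depth.
- vision.calibration(name): a dict with "mtx" (3x3 intrinsics, pixels), "k1" (the pictures are not rectified: a ray, as slopes to the right and down, at radius r is drawn at 1 + k1 r^2 times it, then the intrinsics apply), "view" (4x4, takes a point from world to camera coordinates). Camera axes: x right, y down, z forward; pixel columns grow to the right and rows downward; lengths in m; the calibration is good to about 2 mm. A picture is of the moment at which its call begins: read the wrist's pose just before it. calibration takes no time and is no camera call; for the wrist camera it gives the pose at the moment of the call.
- r.finish_job(): hands the job in; it is judged then, once.
The state is a dict: "time": time; "q": joint angles; "dq": joint speeds; "joint_torque": joint torques, N m; "tool_pos": TCP position; "tcp_rot": TCP orientation; "ft_force": force on the tool from outside, world axes, zero at the start; "ft_torque": the same for the moment, N m; "width": opening from 0.0 (shut) to 1.0 (fully open); "grip_force": force on a finger pad.
Only numpy, scipy, OpenCV 4.12 (cv2) and the standard library are available. Lean on these libraries where they do the work, as an engineer would, in place of code of your own. Each camera call takes 0.05 s, during which the arm holds its last target. There are 200 camera calls.

## Task

Move the four refilled condiment vessels (squeeze bottle, shaker, pepper mill, cruet) from the plastic refill tray to the empty steel service stand, one to a cup, in the same left-to-right order in which they stand in the tray, so that the cook finds each by habit. Set each one down gently, upright and flat on the floor of its cup, and never drop one or tip it over.

Things in the scene. Friction and masses are not known exactly. Their poses are not given: they have to be found in the camera images.
- bottle_mid (a point): white plastic squeeze bottle, 52 mm in diameter up to 104 mm, then a cap and a pointed nozzle; 140 mm high. Loose, stands upright, 0.15 to 0.45 kg; the point is its centre, 70 mm above its underside. Grip it 42 to 46 mm below its top, so that a gripper's palm stays above it and the fingertips above the cup's rim.
- shaker_mid (a point): steel seasoning shaker, a 52 mm cylinder up to 78 mm, with a perforated domed lid 55 mm wide at 78 to 87 mm; 100 mm high. Loose, stands upright, 0.15 to 0.45 kg; the point is its centre, 50 mm above its underside. Grip it 42 to 46 mm below its top, so that a gripper's palm stays above it and the fingertips above the cup's rim.
- mill_mid (a point): dark wooden pepper mill with a foot 54 mm wide, a waist 42 to 45 mm wide between 30 and 76 mm up, a round head 52 mm wide and a small steel knob on top; 120 mm high. Loose, stands upright, 0.15 to 0.45 kg; the point is its centre, 60 mm above its underside. Grip it 42 to 46 mm below its top, so that a gripper's palm stays above it and the fingertips above the cup's rim.
- cruet_mid (a point): amber glass vinegar cruet, a 54 mm cylinder up to 80 mm, then a narrow neck with a steel cap and a short thin spout; 120 mm high. Loose, stands upright, 0.15 to 0.45 kg; the point is its centre, 60 mm above its underside. Grip it 42 to 46 mm below its top, so that a gripper's palm stays above it and the fingertips above the cup's rim.
- bottle_cup: round white plastic cup of the tray in which the bottle stands at the start: it marks the bottle's place in the row and does not move. Inner diameter 77 mm, outer 84 mm, floor 4 mm thick and rim 26 mm above its underside; in the tray its inside floor is 8 mm and its rim 30 mm above the counter. Origin at the centre of its underside, z up.
- shaker_cup: round white plastic cup of the tray in which the shaker stands at the start: it marks the shaker's place in the row and does not move. Inner diameter 77 mm, outer 84 mm, floor 4 mm thick and rim 26 mm above its underside; in the tray its inside floor is 8 mm and its rim 30 mm above the counter. Origin at the centre of its underside, z up.
- mill_cup: round white plastic cup of the tray in which the mill stands at the start: it marks the mill's place in the row and does not move. Inner diameter 77 mm, outer 84 mm, floor 4 mm thick and rim 26 mm above its underside; in the tray its inside floor is 8 mm and its rim 30 mm above the counter. Origin at the centre of its underside, z up.
- cruet_cup: round white plastic cup of the tray in which the cruet stands at the start: it marks the cruet's place in the row and does not move. Inner diameter 77 mm, outer 84 mm, floor 4 mm thick and rim 26 mm above its underside; in the tray its inside floor is 8 mm and its rim 30 mm above the counter. Origin at the centre of its underside, z up.
- tray: grey plastic refill tray, fixed, 108 by 392 mm and 22 mm high with a grip at each end: the four cups stand in it in one row, at y = +138, +46, -46 and -138 mm in its frame (left to right as seen from the robot). Origin at the centre of its underside on the counter, x away from the robot, y along the row to the robot's left, z up. It may be the nearer or the farther rack.
- stand: stainless steel service stand, fixed, 112 by 400 mm and 30 mm high, empty at the start, with four round steel cups sunk in it in one row, centred at y = +138, +46, -46 and -138 mm in its frame and x = 0. Each cup is 77 mm wide inside, its floor 8 mm and its rim 30 mm above the counter. Origin at the centre of its underside on the counter, x away from the robot, y along the row to the robot's left, z up.

How it is judged:
At the end, for the whole second after the job is handed in: Each vessel stands in the stand's cup that has the same place in the row (left to right) as the cup of the tray that it came from: within 15 mm of the cup's centre along and across the stand, on the cup's floor (height within 5 mm) and upright within about 4.5 degrees; all four released and at rest (((y of bottle_cup in the frame of tray between 0.108 and 0.168 m and y of bottle_mid in the frame of stand between 0.123 and 0.153 m) or (y of bottle_cup in the frame of tray between 0.016 and 0.076 m and y of bottle_mid in the frame of stand between 0.031 and 0.061 m) or (y of bottle_cup in the frame of tray between -0.076 and -0.016 m and y of bottle_mid in the frame of stand between -0.061 and -0.031 m) or (y of bottle_cup in the frame of tray between -0.168 and -0.108 m and y of bottle_mid in the frame of stand between -0.153 and -0.123 m)) and x of bottle_mid in the frame of stand between -0.015 and 0.015 m and z of bottle_mid in the frame of stand between 0.073 and 0.083 m and angle between each of bottle_mid, shaker_mid, mill_mid, cruet_mid's own z axis and vertical below 0.08 rad and linear speed of each of bottle, shaker, mill, cruet below 0.02 m/s and ((y of shaker_cup in the frame of tray between 0.108 and 0.168 m and y of shaker_mid in the frame of stand between 0.123 and 0.153 m) or (y of shaker_cup in the frame of tray between 0.016 and 0.076 m and y of shaker_mid in the frame of stand between 0.031 and 0.061 m) or (y of shaker_cup in the frame of tray between -0.076 and -0.016 m and y of shaker_mid in the frame of stand between -0.061 and -0.031 m) or (y of shaker_cup in the frame of tray between -0.168 and -0.108 m and y of shaker_mid in the frame of stand between -0.153 and -0.123 m)) and x of shaker_mid in the frame of stand between -0.015 and 0.015 m and z of shaker_mid in the frame of stand between 0.053 and 0.063 m and ((y of mill_cup in the frame of tray between 0.108 and 0.168 m and y of mill_mid in the frame of stand between 0.123 and 0.153 m) or (y of mill_cup in the frame of tray between 0.016 and 0.076 m and y of mill_mid in the frame of stand between 0.031 and 0.061 m) or (y of mill_cup in the frame of tray between -0.076 and -0.016 m and y of mill_mid in the frame of stand between -0.061 and -0.031 m) or (y of mill_cup in the frame of tray between -0.168 and -0.108 m and y of mill_mid in the frame of stand between -0.153 and -0.123 m)) and x of mill_mid in the frame of stand between -0.015 and 0.015 m and z of mill_mid in the frame of stand between 0.063 and 0.073 m and ((y of cruet_cup in the frame of tray between 0.108 and 0.168 m and y of cruet_mid in the frame of stand between 0.123 and 0.153 m) or (y of cruet_cup in the frame of tray between 0.016 and 0.076 m and y of cruet_mid in the frame of stand between 0.031 and 0.061 m) or (y of cruet_cup in the frame of tray between -0.076 and -0.016 m and y of cruet_mid in the frame of stand between -0.061 and -0.031 m) or (y of cruet_cup in the frame of tray between -0.168 and -0.108 m and y of cruet_mid in the frame of stand between -0.153 and -0.123 m)) and x of cruet_mid in the frame of stand between -0.015 and 0.015 m and z of cruet_mid in the frame of stand between 0.063 and 0.073 m); the robot touches nothing.
It fails at once if a vessel is tipped over (by more than about 45 degrees) (angle between any of bottle_mid, shaker_mid, mill_mid, cruet_mid's own z axis and vertical above 0.8 rad).
It fails at once if a vessel is dropped into the stand (moving faster than 0.7 m/s within 40 mm of a cup's floor) ((z of bottle_mid in the frame of stand below 0.118 m and x of bottle_mid in the frame of stand between -0.05 and 0.05 m and y of bottle_mid in the frame of stand between -0.19 and 0.19 m and linear speed of bottle above 0.7 m/s) or (z of shaker_mid in the frame of stand below 0.098 m and x of shaker_mid in the frame of stand between -0.05 and 0.05 m and y of shaker_mid in the frame of stand between -0.19 and 0.19 m and linear speed of shaker above 0.7 m/s) or (z of mill_mid in the frame of stand below 0.108 m and x of mill_mid in the frame of stand between -0.05 and 0.05 m and y of mill_mid in the frame of stand between -0.19 and 0.19 m and linear speed of mill above 0.7 m/s) or (z of cruet_mid in the frame of stand below 0.108 m and x of cruet_mid in the frame of stand between -0.05 and 0.05 m and y of cruet_mid in the frame of stand between -0.19 and 0.19 m and linear speed of cruet above 0.7 m/s)).
It also fails if it takes over 102 s, if anything falls off the work surface, if the arm or the gripper's body presses on something with over 40 N, if the wrist force passes 120 N, or if a joint passes its speed limit or range.

## Working session

There is one attempt and no reset: what is moved stays moved. The work goes in short steps, Python scripts to look and compute and a shell command to move; the robot and the scene stay as the last step left them, time stands still between calls to the robot, and variables do not carry over. Pictures are saved under pics/ and viewed, at most 14 in all, crops included, and the job is handed in when it is done.

```bash
mkdir -p pics
cat > h.py <<'E'
import numpy as np, cv2
from station import status, vision, r
def px2w(c,u,v,z):
    K=np.array(c["mtx"]);T=np.array(c["view"])
    x,y=(u-K[0,2])/K[0,0],(v-K[1,2])/K[1,1]
    rd=np.hypot(x,y);s=rd
    for _ in range(20): s=rd/(1+c["k1"]*s*s)
    f=s/rd if rd>0 else 1
    d=T[:3,:3].T@np.array([x*f,y*f,1]);o=-T[:3,:3].T@T[:3,3]
    return o+d*(z-o[2])/d[2]
def w2px(c,p):
    T=np.array(c["view"]);q=T[:3,:3]@np.array(p)+T[:3,3];x,y=q[:2]/q[2]
    s=1+c["k1"]*(x*x+y*y);K=np.array(c["mtx"])
    return K[0,0]*x*s+K[0,2],K[1,1]*y*s+K[1,2]
E
python3 - <<'E'
from h import *
s=status.read_state();print(s)
for n in("top","side"):
    cv2.imwrite(f"pics/{n}0.png",vision.grab_frame(n));c=vision.calibration(n);T=np.array(c["view"]);print(n,c["k1"],-T[:3,:3].T@T[:3,3])
E
```

```text
{'time': 0.0, 'q': array([ 9.63718302e-01,  2.63548280e-01, -4.89205720e-02,  1.25942620e+00,
        1.04030407e-05,  1.41550448e+00]), 'dq': array([-0.00169541, -0.00018881, -0.00022462, -0.00063908, -0.00036306,
       -0.00049233]), 'joint_torque': array([-9.83045647e-04, -6.37609434e+01,  3.84565687e+01,  1.36174678e-02,
       -1.53100605e-04,  7.51686926e-07]), 'tool_pos': array([0.22903977, 0.47209763, 0.23081797]), 'tcp_rot': array([ 2.23976820e-01,  9.74594317e-01, -5.07997940e-04, -2.09202874e-04]), 'ft_force': array([0.43381153, 0.13739231, 0.83614677]), 'ft_torque': array([0.01750579, 0.03051935, 0.00989966]), 'grip_force': 0.0, 'width': 1.0009974633243632}
top -0.12345201141590767 [ 0.37355597 -0.03368467  0.81953516]
side -0.1479451645679113 [ 0.41476829 -0.63792138  0.46907266]
```

View pics/top0.png

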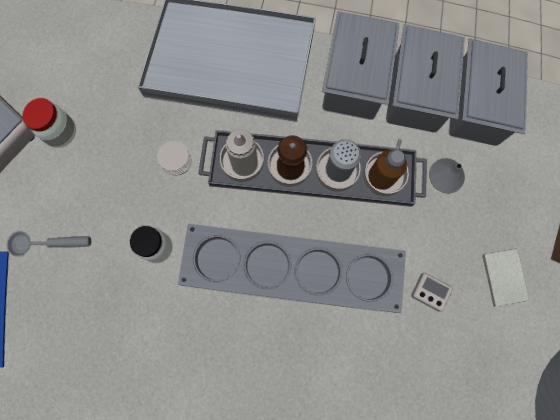

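View pics/side0.png

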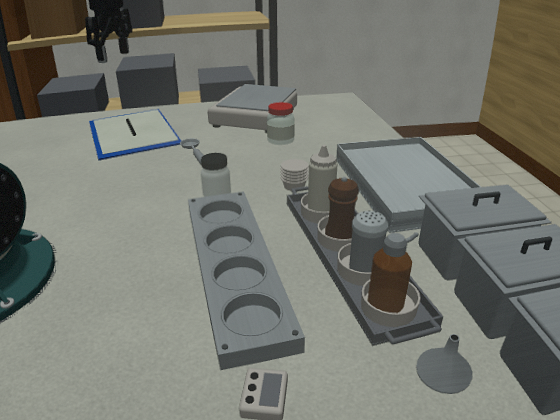

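The top view shows bottle, mill, shaker and cruet left to right in the tray (rims near (242,158), (290,163), (339,167), (387,172)). The stand's cups are near (217,259), (267,266), (317,271), (368,278).

Run:
```python
from h import *
c=vision.calibration("top")
st=np.array([px2w(c,u,v,.03)[:2] for u,v in[(217,259),(267,266),(317,271),(368,278)]])
tr=np.array([px2w(c,u,v,.03)[:2] for u,v in[(242,158),(290,163),(339,167),(387,172)]])
for n,a in(("stand",st),("tray",tr)):
    d=a[0]-a[-1];print(n,a.round(4).tolist(),"ctr",a.mean(0).round(4),"yaw",np.arctan2(-d[0],d[1]).round(3),np.linalg.norm(np.diff(a,axis=0),axis=1).round(3))
corn=[px2w(c,u,v,.03)[:2].round(4).tolist() for u,v in[(192,230),(401,255),(396,306),(184,281)]];print("screws",corn,np.mean(corn,0))
print("tops",[px2w(c,u,v,z)[:2].round(4).tolist() for u,v,z in[(240,133,.148),(292,146,.128),(347,149,.108),(395,156,.115)]])
im=cv2.imread("pics/top0.png")[110:320,170:430]
cv2.imwrite("pics/topc.png",cv2.resize(im,None,fx=2.8,fy=2.8,interpolation=cv2.INTER_CUBIC))
```

```text
stand [[0.4356, 0.0855], [0.4414, -0.0047], [0.4503, -0.0937], [0.4557, -0.1853]] ctr [ 0.4458 -0.0496] yaw 0.074 [0.09  0.089 0.092]
tray [[0.6301, 0.0826], [0.6384, -0.0078], [0.6492, -0.0995], [0.658, -0.1902]] ctr [ 0.6439 -0.0537] yaw 0.102 [0.091 0.092 0.091]
screws [[0.4777, 0.1421], [0.508, -0.238], [0.4165, -0.2427], [0.3853, 0.1344]] [ 0.446875 -0.05105 ]
tops [[0.633, 0.0778], [0.6353, -0.0086], [0.6566, -0.1011], [0.6584, -0.1829]]
```

View pics/topc.png

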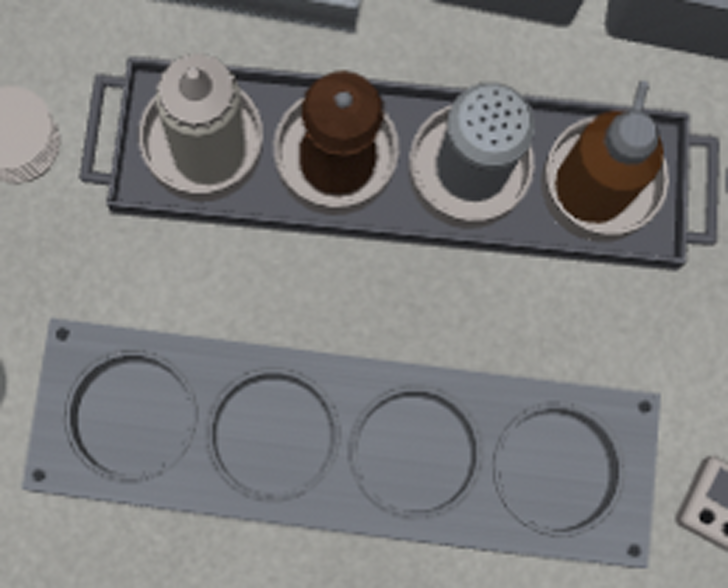

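```bash
python3 - <<'E'
from h import *
c=vision.calibration("top")
g=lambda L,z:np.array([px2w(c,170+u/2.8-.3,110+v/2.8-.3,z)[:2] for u,v in L])
s=g([(62,334),(644,407),(634,551),(39,476)],.03);print("screw ctr",s.mean(0).round(4))
for n,a in(("stand",g([(131,417),(274,436),(415,453),(557,469)],.03)),("tray",g([(201,135),(336,148),(473,162),(607,178)],.03))):
    d=a[0]-a[-1];y=np.arctan2(-d[0],d[1]);print(n,a.mean(0).round(4),"yaw",y.round(3))
    print(np.array([a.mean(0)+k*np.array([-np.sin(y),np.cos(y)]) for k in(.138,.046,-.046,-.138)]).round(4).tolist())
print("bottle tip",g([(190,70)],.148),"mill knob",g([(343,98)],.127),"shaker lid",g([(489,122)],.092),"cruet cap",g([(632,130)],.112), "spout tip", g([(645,84)],.12))
E
python3 -m handwheel '[{"fingers":1,"x":30,"y":-35,"z":10,"twist":0.12},{"fingers":1,"x":30,"y":-35,"z":10,"twist":0.12},{"fingers":1,"x":30,"y":-35,"z":10,"twist":0.12},{"fingers":1,"x":30,"y":-35,"z":10,"twist":0.12},{"fingers":1,"x":30,"y":-35,"z":0,"twist":0.1}]' 40
python3 -m handwheel '[{"fingers":1,"x":20,"y":-35,"z":0},{"fingers":1,"x":20,"y":-35,"z":0},{"fingers":1,"x":20,"y":-35,"z":0},{"fingers":1,"x":20,"y":-35,"z":0},{"fingers":1,"x":20,"y":-35,"z":0}]'
python3 -m handwheel '[{"fingers":1,"x":20,"y":-35,"z":0},{"fingers":1,"x":20,"y":-35,"z":0},{"fingers":1,"x":20,"y":-35,"z":0},{"fingers":1,"x":20,"y":-35,"z":0},{"fingers":1,"x":0,"y":0,"z":0}]'
```

```text
screw ctr [ 0.4475 -0.0501]
stand [ 0.4465 -0.0502] yaw 0.078
[[0.4357, 0.0874], [0.4429, -0.0043], [0.45, -0.096], [0.4572, -0.1877]]
tray [ 0.6431 -0.053 ] yaw 0.092
[[0.6304, 0.0844], [0.6389, -0.0072], [0.6473, -0.0988], [0.6558, -0.1904]]
bottle tip [[0.62935155 0.081012  ]] mill knob [[ 0.63801414 -0.00847887]] shaker lid [[ 0.65424218 -0.09935515]] cruet cap [[ 0.6595508  -0.18431226]] spout tip [[ 0.68742736 -0.18663722]]
time: 0.52
tool_pos: [0.3535, 0.3282, 0.2646]
tcp_rot: [-0.044, 0.999, 0.0, 0.001]
ft_force: [1.0, -0.0, -1.1]
width: 1.0
grip_force: 0.0invalid input
invalid input
```

All keys are required in each row. I'll continue to a look point over the cruet.

```bash
python3 -m handwheel '[{"fingers":1,"x":20,"y":-35,"z":0,"twist":0},{"fingers":1,"x":20,"y":-35,"z":0,"twist":0},{"fingers":1,"x":20,"y":-35,"z":0,"twist":0},{"fingers":1,"x":20,"y":-35,"z":0,"twist":0},{"fingers":1,"x":20,"y":-35,"z":0,"twist":0}]'
python3 -m handwheel '[{"fingers":1,"x":20,"y":-35,"z":0,"twist":0},{"fingers":1,"x":20,"y":-35,"z":0,"twist":0},{"fingers":1,"x":20,"y":-35,"z":0,"twist":0},{"fingers":1,"x":20,"y":-35,"z":0,"twist":0},{"fingers":1,"x":0,"y":0,"z":0,"twist":0}]'
python3 - <<'E'
from h import *
c=vision.calibration("wrist");cv2.imwrite("pics/w1.png",vision.grab_frame("wrist"))
T=np.array(c["view"]);print(-T[:3,:3].T@T[:3,3],T[2,:3]);print(status.read_state()["tool_pos"])
for p in[(.6592,-.1843,.11),(.654,-.0994,.092),(.638,-.0085,.127)]: print(w2px(c,p))
E
```

```text
time: 0.93
tool_pos: [0.4531, 0.1522, 0.2634]
tcp_rot: [-0.041, 0.999, 0.0, -0.0]
ft_force: [0.6, 0.3, -0.0]
width: 1.0
grip_force: 0.0
time: 1.35
tool_pos: [0.5353, 0.009, 0.2623]
tcp_rot: [-0.039, 0.999, -0.001, -0.0]
ft_force: [-0.9, 0.8, -0.8]
width: 1.0
grip_force: 0.0
[0.45523906 0.00185499 0.40532699] [ 0.30869544  0.02392437 -0.95086001]
[0.53385811 0.01133812 0.26247913]
(np.float64(112.28958382829123), np.float64(282.16241941775144))
(np.float64(186.99370219589622), np.float64(276.14755691433675))
(np.float64(258.8887318449745), np.float64(286.2870546782285))
```

View pics/w1.png

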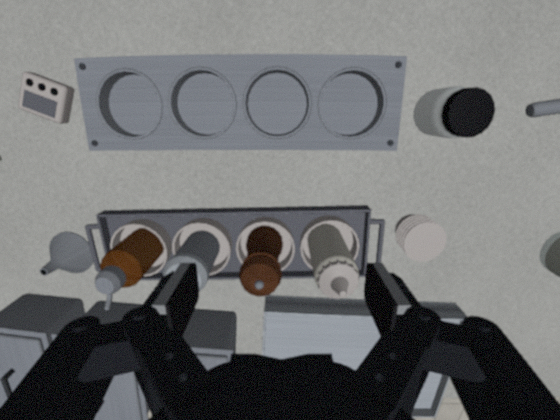

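The wrist view matches predictions: cruet cap at (112,281), mill knob at (259,286). The cruet's spout points toward +x, so I'll grip the cruet at about 125° to clear both the spout and the shaker.

```bash
python3 -m handwheel '[{"fingers":1,"x":21,"y":-33,"z":0,"twist":0.1},{"fingers":1,"x":21,"y":-33,"z":0,"twist":0.1},{"fingers":1,"x":21,"y":-33,"z":0,"twist":0.1},{"fingers":1,"x":21,"y":-33,"z":0,"twist":0.1},{"fingers":1,"x":21,"y":-33,"z":0,"twist":0.1}]'
python3 -m handwheel '[{"fingers":1,"x":19,"y":-32,"z":0,"twist":0},{"fingers":1,"x":0,"y":0,"z":0,"twist":0},{"fingers":1,"x":0,"y":0,"z":0,"twist":0}]'
```

```text
time: 1.82
tool_pos: [0.6382, -0.1514, 0.2634]
tcp_rot: [-0.29, 0.957, 0.0, -0.0]
ft_force: [0.4, 0.2, 0.8]
width: 0.999
grip_force: 0.0
time: 2.07
tool_pos: [0.6571, -0.1834, 0.262]
tcp_rot: [-0.287, 0.958, 0.001, -0.001]
ft_force: [-0.7, 0.2, -0.5]
width: 1.001
grip_force: 0.0
```

```bash
python3 -m handwheel '[{"fingers":1,"x":1,"y":-2,"z":-30,"twist":0},{"fingers":1,"x":0,"y":0,"z":-30,"twist":0},{"fingers":1,"x":0,"y":0,"z":-30,"twist":0},{"fingers":1,"x":0,"y":0,"z":-20,"twist":0},{"fingers":1,"x":0,"y":0,"z":0,"twist":0}]'
python3 - <<'E'
from h import *
c=vision.calibration("wrist");cv2.imwrite("pics/w2.png",vision.grab_frame("wrist"));cv2.imwrite("pics/s2.png",vision.grab_frame("side"))
p=status.read_state()["tool_pos"];print(p)
print(w2px(c,p),w2px(c,(p[0],p[1],.11)),w2px(c,(.658,-.186,.11)))
E
```

```text
time: 2.48
tool_pos: [0.6554, -0.1822, 0.1499]
tcp_rot: [-0.288, 0.958, 0.002, -0.002]
ft_force: [-0.1, 0.4, -0.3]
width: 1.0
grip_force: 0.0
[ 0.65734599 -0.18344563  0.15438257]
(np.float64(277.8889882316499), np.float64(272.50319764597145)) (np.float64(278.1429234230797), np.float64(239.09897435538784)) (np.float64(274.4977501514774), np.float64(237.95110095828193))
```

View pics/w2.png

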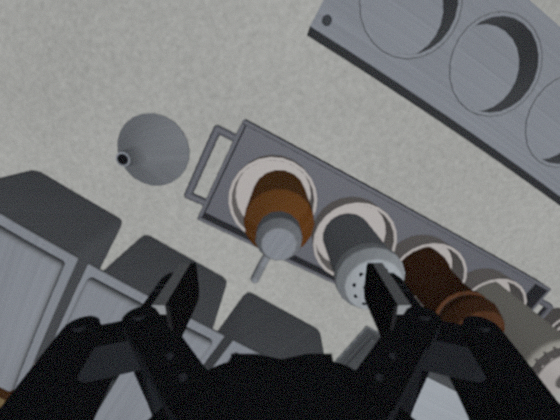

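The cruet cap at (279,237) is centred under the tool, and the shaker lid at (368,275) lies about 10 mm clear of the right finger's path. I'll descend and grip.

```bash
python3 -m handwheel '[{"fingers":1,"x":0,"y":-2,"z":-25,"twist":0},{"fingers":1,"x":0,"y":0,"z":-25,"twist":0},{"fingers":1,"x":0,"y":0,"z":-25,"twist":0},{"fingers":1,"x":0,"y":0,"z":-15,"twist":0},{"fingers":1,"x":0,"y":0,"z":0,"twist":0}]'
python3 -m handwheel '[{"fingers":-1,"x":0,"y":0,"z":0,"twist":0},{"fingers":-1,"x":0,"y":0,"z":0,"twist":0},{"fingers":-1,"x":0,"y":0,"z":0,"twist":0},{"fingers":-1,"x":0,"y":0,"z":0,"twist":0},{"fingers":-1,"x":0,"y":0,"z":0,"twist":0}]' 40
```

```text
time: 3.0
tool_pos: [0.6571, -0.186, 0.0625]
tcp_rot: [-0.287, 0.958, 0.001, -0.001]
ft_force: [-1.1, 0.0, 0.2]
width: 0.998
grip_force: 0.0
time: 3.42
tool_pos: [0.6587, -0.1868, 0.0659]
tcp_rot: [-0.287, 0.958, -0.001, 0.001]
ft_force: [-2.7, 2.7, 9.3]
width: 0.616
grip_force: 40.0
```

```bash
python3 -m handwheel '[{"fingers":-1,"x":0,"y":0,"z":0,"twist":0},{"fingers":-1,"x":0,"y":0,"z":8,"twist":0},{"fingers":-1,"x":0,"y":0,"z":15,"twist":0},{"fingers":-1,"x":0,"y":0,"z":20,"twist":0},{"fingers":-1,"x":0,"y":0,"z":20,"twist":0}]'
python3 -m handwheel '[{"fingers":-1,"x":0,"y":0,"z":20,"twist":0},{"fingers":-1,"x":0,"y":0,"z":0,"twist":0},{"fingers":-1,"x":0,"y":0,"z":0,"twist":0}]'
python3 - <<'E'
from h import *
cv2.imwrite("pics/s3.png",vision.grab_frame("side"))
print(status.read_state()["tool_pos"])
E
```

```text
time: 3.83
tool_pos: [0.6576, -0.1868, 0.1282]
tcp_rot: [-0.287, 0.958, -0.0, 0.0]
ft_force: [0.5, -0.8, -3.2]
width: 0.61
grip_force: 42.9
time: 4.08
tool_pos: [0.6584, -0.1871, 0.1479]
tcp_rot: [-0.287, 0.958, -0.001, 0.001]
ft_force: [-0.7, -1.0, -3.4]
width: 0.613
grip_force: 43.0
[ 0.65775499 -0.18685426  0.14650189]
```

View pics/s3.png

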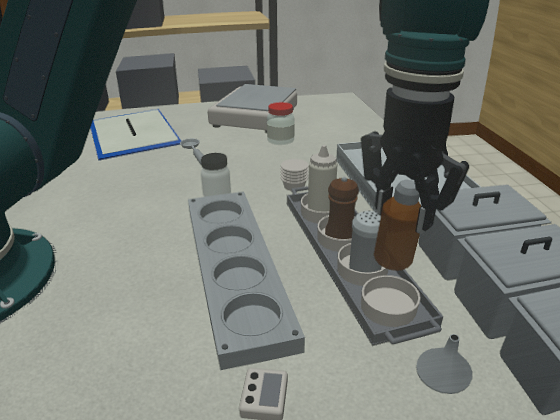

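The side view shows the cruet held upright, clear of its cup. Next I carry it to the stand's rightmost cup.

```bash
python3 -m handwheel '[{"fingers":-1,"x":-15,"y":0,"z":0,"twist":0},{"fingers":-1,"x":-30,"y":0,"z":0,"twist":0},{"fingers":-1,"x":-30,"y":0,"z":0,"twist":0},{"fingers":-1,"x":-30,"y":0,"z":0,"twist":0},{"fingers":-1,"x":-30,"y":0,"z":0,"twist":0}]'
python3 -m handwheel '[{"fingers":-1,"x":-30,"y":0,"z":0,"twist":0},{"fingers":-1,"x":-20,"y":-1,"z":0,"twist":0},{"fingers":-1,"x":-15,"y":0,"z":0,"twist":0},{"fingers":-1,"x":0,"y":0,"z":0,"twist":0},{"fingers":-1,"x":0,"y":0,"z":0,"twist":0}]'
python3 - <<'E'
from h import *
cv2.imwrite("pics/s4.png",vision.grab_frame("side"));cv2.imwrite("pics/t4.png",vision.grab_frame("top"))
print(status.read_state()["tool_pos"])
E
```

```text
time: 4.55
tool_pos: [0.5206, -0.1862, 0.1451]
tcp_rot: [-0.287, 0.958, 0.001, -0.001]
ft_force: [0.1, -0.6, -3.3]
width: 0.614
grip_force: 43.0
time: 4.97
tool_pos: [0.457, -0.1877, 0.146]
tcp_rot: [-0.287, 0.958, 0.0, -0.0]
ft_force: [-1.4, -0.5, -2.4]
width: 0.615
grip_force: 43.0
[ 0.45815191 -0.18781571  0.14603321]
```

View pics/s4.png

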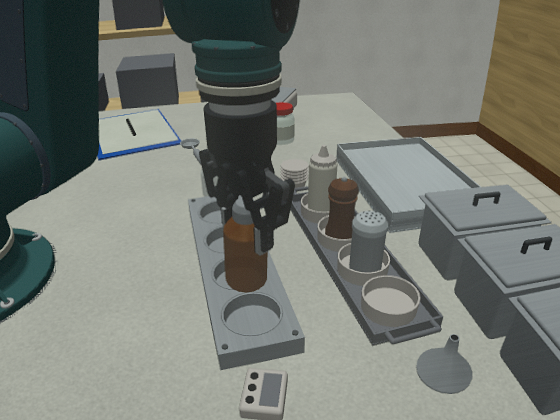

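The cruet hangs over the front-right cup, whose rim centre is near (252,315). I'll lower it slowly and watch the force.

```bash
python3 -m handwheel '[{"fingers":-1,"x":0,"y":0,"z":-15,"twist":0},{"fingers":-1,"x":0,"y":0,"z":-20,"twist":0},{"fingers":-1,"x":0,"y":0,"z":-20,"twist":0},{"fingers":-1,"x":0,"y":0,"z":-15,"twist":0},{"fingers":-1,"x":0,"y":0,"z":-5,"twist":0}]'
python3 -m handwheel '[{"fingers":-1,"x":0,"y":0,"z":-2,"twist":0},{"fingers":-1,"x":0,"y":0,"z":-2,"twist":0},{"fingers":-1,"x":0,"y":0,"z":-1,"twist":0},{"fingers":-1,"x":0,"y":0,"z":0,"twist":0},{"fingers":-1,"x":0,"y":0,"z":0,"twist":0}]'
```

```text
time: 5.48
tool_pos: [0.4574, -0.1872, 0.0691]
tcp_rot: [-0.287, 0.958, 0.001, -0.001]
ft_force: [-0.3, 0.0, -2.9]
width: 0.615
grip_force: 43.0
time: 5.9
tool_pos: [0.4581, -0.188, 0.067]
tcp_rot: [-0.287, 0.958, -0.0, 0.0]
ft_force: [0.4, -1.0, -3.3]
width: 0.614
grip_force: 43.0
```

```bash
for i in 1; do python3 -m handwheel '[{"fingers":-1,"x":0,"y":0,"z":-1,"twist":0},{"fingers":-1,"x":0,"y":0,"z":-1,"twist":0},{"fingers":-1,"x":0,"y":0,"z":0,"twist":0},{"fingers":-1,"x":0,"y":0,"z":0,"twist":0}]'
python3 -m handwheel '[{"fingers":-1,"x":0,"y":0,"z":-1,"twist":0},{"fingers":-1,"x":0,"y":0,"z":0,"twist":0},{"fingers":-1,"x":0,"y":0,"z":0,"twist":0}]'
done
```

```text
time: 6.23
tool_pos: [0.4583, -0.1879, 0.0658]
tcp_rot: [-0.287, 0.958, -0.001, 0.001]
ft_force: [-4.1, 4.1, 18.5]
width: 0.617
grip_force: 44.9
time: 6.48
tool_pos: [0.4583, -0.1876, 0.0655]
tcp_rot: [-0.287, 0.958, -0.001, 0.001]
ft_force: [-7.8, 9.5, 34.1]
width: 0.615
grip_force: 45.6
```

It's on the floor. I'll ease off, release and rise.

```bash
python3 -m handwheel '[{"fingers":-1,"x":0,"y":0,"z":2,"twist":0},{"fingers":1,"x":0,"y":0,"z":0,"twist":0},{"fingers":1,"x":0,"y":0,"z":0,"twist":0},{"fingers":1,"x":0,"y":0,"z":0,"twist":0},{"fingers":1,"x":0,"y":0,"z":0,"twist":0}]'
python3 -m handwheel '[{"fingers":1,"x":0,"y":0,"z":10,"twist":0},{"fingers":1,"x":0,"y":0,"z":20,"twist":0},{"fingers":1,"x":0,"y":0,"z":30,"twist":0},{"fingers":1,"x":0,"y":0,"z":30,"twist":0},{"fingers":1,"x":0,"y":0,"z":30,"twist":0}]'
python3 -m handwheel '[{"fingers":1,"x":0,"y":0,"z":30,"twist":-0.1},{"fingers":1,"x":0,"y":0,"z":20,"twist":-0.1},{"fingers":1,"x":0,"y":0,"z":0,"twist":-0.1},{"fingers":1,"x":0,"y":0,"z":0,"twist":-0.1},{"fingers":1,"x":0,"y":0,"z":0,"twist":-0.1}]'
python3 - <<'E'
from h import *
cv2.imwrite("pics/w5.png",vision.grab_frame("side"))
E
```

```text
time: 6.9
tool_pos: [0.4577, -0.1879, 0.0653]
tcp_rot: [-0.287, 0.958, 0.0, -0.0]
ft_force: [-0.5, -0.4, 0.1]
width: 1.002
grip_force: 0.0
time: 7.32
tool_pos: [0.4574, -0.1877, 0.1867]
tcp_rot: [-0.287, 0.958, 0.0, -0.0]
ft_force: [1.1, -0.7, 0.3]
width: 1.004
grip_force: 0.0
time: 7.73
tool_pos: [0.4579, -0.1879, 0.2356]
tcp_rot: [-0.039, 0.999, -0.0, 0.0]
ft_force: [-0.2, -0.2, -0.4]
width: 1.001
grip_force: 0.0
```

View pics/w5.png

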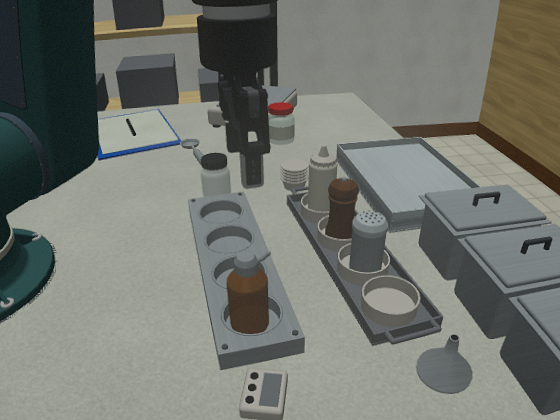

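The cruet stands upright in its cup. Next is the shaker, approached at a 45° grip angle.

```bash
python3 -m handwheel '[{"fingers":1,"x":24,"y":11,"z":0,"twist":-0.1},{"fingers":1,"x":24,"y":11,"z":0,"twist":-0.1},{"fingers":1,"x":24,"y":11,"z":0,"twist":-0.1},{"fingers":1,"x":24,"y":11,"z":0,"twist":-0.1},{"fingers":1,"x":24,"y":11,"z":0,"twist":-0.1}]'
python3 -m handwheel '[{"fingers":1,"x":24,"y":11,"z":-10,"twist":-0.1},{"fingers":1,"x":24,"y":11,"z":-20,"twist":-0.1},{"fingers":1,"x":24,"y":12,"z":-20,"twist":-0.1},{"fingers":1,"x":0,"y":0,"z":-20,"twist":0},{"fingers":1,"x":0,"y":0,"z":0,"twist":0}]'
python3 - <<'E'
from h import *
c=vision.calibration("wrist");cv2.imwrite("pics/w6.png",vision.grab_frame("wrist"))
s=status.read_state();p=s["tool_pos"];print(p,s["tcp_rot"])
for q in[(p[0],p[1],.087),(.652,-.099,.087),(.645,-.099,.087),(.652,-.107,.087),(.638,-.0085,.127)]:print(np.round(w2px(c,q)))
E
```

```text
time: 8.2
tool_pos: [0.5788, -0.1321, 0.2352]
tcp_rot: [0.208, 0.978, -0.0, -0.0]
ft_force: [0.1, -0.6, 0.8]
width: 0.997
grip_force: 0.0
time: 8.62
tool_pos: [0.6489, -0.0977, 0.1609]
tcp_rot: [0.349, 0.937, -0.0, -0.003]
ft_force: [-1.2, 0.6, -0.6]
width: 1.0
grip_force: 0.0
[ 0.64880076 -0.09833117  0.16343714] [ 3.49616859e-01  9.36890437e-01 -2.33951363e-04 -2.07528981e-03]
[282. 220.]
[284. 223.]
[278. 217.]
[276. 229.]
[384. 138.]
```

View pics/w6.png

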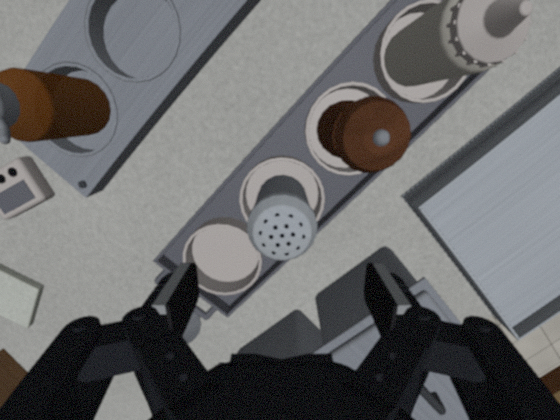

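The shaker's lid at (282,224) is centred within 2 mm, and the mill knob appears at (382,138) as predicted. I'll descend and grip.

```bash
python3 -m handwheel '[{"fingers":1,"x":2,"y":0,"z":-30,"twist":0},{"fingers":1,"x":0,"y":0,"z":-35,"twist":0},{"fingers":1,"x":0,"y":0,"z":-30,"twist":0},{"fingers":1,"x":0,"y":0,"z":-24,"twist":0},{"fingers":1,"x":0,"y":0,"z":0,"twist":0}]'
python3 -m handwheel '[{"fingers":-1,"x":0,"y":0,"z":0,"twist":0},{"fingers":-1,"x":0,"y":0,"z":0,"twist":0},{"fingers":-1,"x":0,"y":0,"z":0,"twist":0},{"fingers":-1,"x":0,"y":0,"z":0,"twist":0},{"fingers":-1,"x":0,"y":0,"z":0,"twist":0}]' 40
python3 -m handwheel '[{"fingers":-1,"x":0,"y":0,"z":0,"twist":0},{"fingers":-1,"x":0,"y":0,"z":0,"twist":0}]'
```

```text
time: 9.08
tool_pos: [0.6494, -0.0989, 0.0437]
tcp_rot: [0.351, 0.937, -0.0, -0.003]
ft_force: [-0.9, 1.7, -0.3]
width: 1.0
grip_force: 0.0
time: 9.5
tool_pos: [0.6531, -0.0995, 0.0494]
tcp_rot: [0.351, 0.936, -0.0, 0.002]
ft_force: [-2.0, -1.7, 10.0]
width: 0.617
grip_force: 40.0
time: 9.67
tool_pos: [0.6531, -0.0995, 0.0494]
tcp_rot: [0.351, 0.936, -0.0, 0.002]
ft_force: [-2.0, -1.2, 9.4]
width: 0.616
grip_force: 40.1
```

```bash
python3 -m handwheel '[{"fingers":-1,"x":0,"y":0,"z":8,"twist":0},{"fingers":-1,"x":0,"y":0,"z":15,"twist":0},{"fingers":-1,"x":0,"y":0,"z":20,"twist":0},{"fingers":-1,"x":0,"y":0,"z":20,"twist":0},{"fingers":-1,"x":0,"y":0,"z":20,"twist":0}]'
python3 -m handwheel '[{"fingers":-1,"x":-15,"y":0,"z":0,"twist":0},{"fingers":-1,"x":-30,"y":0,"z":0,"twist":0},{"fingers":-1,"x":-30,"y":0,"z":0,"twist":0},{"fingers":-1,"x":-30,"y":1,"z":0,"twist":0},{"fingers":-1,"x":-30,"y":1,"z":0,"twist":0}]'
python3 -m handwheel '[{"fingers":-1,"x":-30,"y":1,"z":0,"twist":0},{"fingers":-1,"x":-20,"y":0,"z":0,"twist":0},{"fingers":-1,"x":-15,"y":0,"z":0,"twist":0},{"fingers":-1,"x":0,"y":0,"z":0,"twist":0},{"fingers":-1,"x":0,"y":0,"z":0,"twist":0}]'
```

```text
time: 10.08
tool_pos: [0.6518, -0.0988, 0.1319]
tcp_rot: [0.351, 0.936, 0.0, 0.001]
ft_force: [1.0, 0.2, -3.2]
width: 0.615
grip_force: 42.7
time: 10.5
tool_pos: [0.5155, -0.0967, 0.1307]
tcp_rot: [0.351, 0.936, 0.0, 0.001]
ft_force: [0.2, -0.9, -3.0]
width: 0.617
grip_force: 42.8
time: 10.92
tool_pos: [0.4519, -0.096, 0.1309]
tcp_rot: [0.351, 0.936, 0.0, 0.001]
ft_force: [0.8, -0.8, -2.4]
width: 0.614
grip_force: 42.9
```

```bash
python3 -m handwheel '[{"fingers":-1,"x":-1,"y":0,"z":-15,"twist":0},{"fingers":-1,"x":0,"y":0,"z":-20,"twist":0},{"fingers":-1,"x":0,"y":0,"z":-20,"twist":0},{"fingers":-1,"x":0,"y":0,"z":-15,"twist":0},{"fingers":-1,"x":0,"y":0,"z":-7,"twist":0}]'
python3 -m handwheel '[{"fingers":-1,"x":0,"y":0,"z":-1,"twist":0},{"fingers":-1,"x":0,"y":0,"z":-1,"twist":0},{"fingers":-1,"x":0,"y":0,"z":0,"twist":0},{"fingers":-1,"x":0,"y":0,"z":0,"twist":0}]'
python3 -m handwheel '[{"fingers":-1,"x":0,"y":0,"z":-1,"twist":0},{"fingers":-1,"x":0,"y":0,"z":0,"twist":0},{"fingers":-1,"x":0,"y":0,"z":0,"twist":0}]'
```

```text
time: 11.33
tool_pos: [0.4512, -0.0958, 0.0513]
tcp_rot: [0.351, 0.936, 0.0, -0.0]
ft_force: [-0.7, 0.5, -4.3]
width: 0.615
grip_force: 42.9
time: 11.67
tool_pos: [0.4514, -0.096, 0.0512]
tcp_rot: [0.351, 0.936, 0.0, 0.001]
ft_force: [0.6, -0.3, -3.5]
width: 0.62
grip_force: 42.9
time: 11.92
tool_pos: [0.4508, -0.0958, 0.0497]
tcp_rot: [0.351, 0.936, -0.0, 0.0]
ft_force: [-0.3, 0.5, -1.8]
width: 0.614
grip_force: 42.9
```

```bash
python3 -m handwheel '[{"fingers":-1,"x":0,"y":0,"z":-1,"twist":0},{"fingers":-1,"x":0,"y":0,"z":0,"twist":0},{"fingers":-1,"x":0,"y":0,"z":0,"twist":0}]'
```

```text
time: 12.17
tool_pos: [0.4513, -0.0962, 0.0494]
tcp_rot: [0.351, 0.936, -0.0, 0.001]
ft_force: [-3.0, -1.7, 13.9]
width: 0.619
grip_force: 42.1
```

```bash
python3 -m handwheel '[{"fingers":-1,"x":0,"y":0,"z":1,"twist":0},{"fingers":1,"x":0,"y":0,"z":0,"twist":0},{"fingers":1,"x":0,"y":0,"z":0,"twist":0},{"fingers":1,"x":0,"y":0,"z":0,"twist":0},{"fingers":1,"x":0,"y":0,"z":0,"twist":0}]'
python3 -m handwheel '[{"fingers":1,"x":0,"y":0,"z":10,"twist":0},{"fingers":1,"x":0,"y":0,"z":20,"twist":0},{"fingers":1,"x":0,"y":0,"z":35,"twist":0},{"fingers":1,"x":0,"y":0,"z":35,"twist":0},{"fingers":1,"x":0,"y":0,"z":35,"twist":0}]'
python3 -m handwheel '[{"fingers":1,"x":25,"y":12,"z":15,"twist":0},{"fingers":1,"x":30,"y":14,"z":0,"twist":0},{"fingers":1,"x":30,"y":14,"z":0,"twist":0},{"fingers":1,"x":30,"y":14,"z":0,"twist":0},{"fingers":1,"x":30,"y":14,"z":0,"twist":0}]'
python3 -m handwheel '[{"fingers":1,"x":27,"y":13,"z":0,"twist":0},{"fingers":1,"x":15,"y":7,"z":0,"twist":0},{"fingers":1,"x":0,"y":0,"z":0,"twist":0},{"fingers":1,"x":0,"y":0,"z":0,"twist":0}]'
python3 - <<'E'
from h import *
c=vision.calibration("wrist");a=vision.grab_frame("wrist")
s=status.read_state();p=s["tool_pos"];print(p,s["tcp_rot"])
for q in[(p[0],p[1],.127),(.638,-.0085,.127),(.63,.082,.148)]:print(np.round(w2px(c,q)))
b=vision.grab_frame("side");cv2.imwrite("pics/m7.png",cv2.resize(np.hstack([a,b]),(800,300),interpolation=cv2.INTER_AREA))
E
```

```text
time: 12.58
tool_pos: [0.4508, -0.0958, 0.0494]
tcp_rot: [0.351, 0.936, 0.0, 0.0]
ft_force: [0.5, 0.1, 0.3]
width: 0.999
grip_force: 0.0
time: 13.0
tool_pos: [0.4502, -0.0956, 0.186]
tcp_rot: [0.351, 0.936, 0.0, -0.0]
ft_force: [0.5, -0.3, -0.2]
width: 1.004
grip_force: 0.0
time: 13.42
tool_pos: [0.597, -0.0269, 0.1994]
tcp_rot: [0.351, 0.936, 0.0, 0.0]
ft_force: [0.8, -1.1, 0.1]
width: 1.002
grip_force: 0.0
time: 13.75
tool_pos: [0.638, -0.0074, 0.1986]
tcp_rot: [0.351, 0.937, -0.0, -0.001]
ft_force: [0.0, -0.1, 0.1]
width: 1.003
grip_force: 0.0
[ 0.63737696 -0.00781822  0.19899178] [ 3.50947165e-01  9.36395143e-01 -1.52109619e-04 -4.47963027e-04]
[282. 220.]
[282. 221.]
[378. 138.]
```

View pics/m7.png

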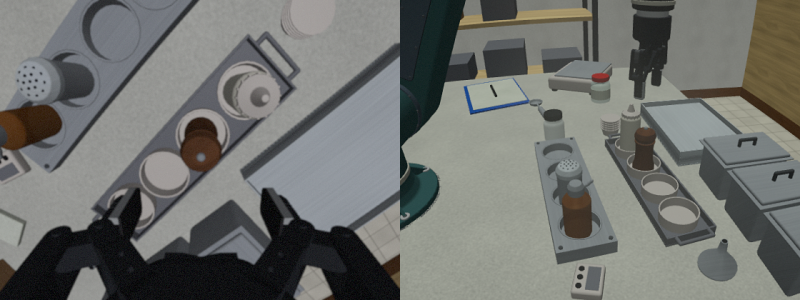

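The mill knob at about (280,220) in the full-size wrist picture is centred. The shaker and cruet both stand upright in the stand.

```bash
python3 -m handwheel '[{"fingers":1,"x":0,"y":0,"z":-30,"twist":0},{"fingers":1,"x":0,"y":0,"z":-35,"twist":0},{"fingers":1,"x":0,"y":0,"z":-35,"twist":0},{"fingers":1,"x":0,"y":0,"z":-25,"twist":0},{"fingers":1,"x":0,"y":0,"z":-11,"twist":0}]'
python3 -m handwheel '[{"fingers":1,"x":0,"y":0,"z":0,"twist":0},{"fingers":-1,"x":0,"y":0,"z":0,"twist":0},{"fingers":-1,"x":0,"y":0,"z":0,"twist":0},{"fingers":-1,"x":0,"y":0,"z":0,"twist":0},{"fingers":-1,"x":0,"y":0,"z":0,"twist":0}]' 40
python3 -m handwheel '[{"fingers":-1,"x":0,"y":0,"z":0,"twist":0},{"fingers":-1,"x":0,"y":0,"z":0,"twist":0},{"fingers":-1,"x":0,"y":0,"z":0,"twist":0}]'
```

```text
time: 14.27
tool_pos: [0.6351, -0.0082, 0.0604]
tcp_rot: [0.352, 0.936, -0.0, -0.002]
ft_force: [0.6, 0.6, -0.2]
width: 1.002
grip_force: 0.0
time: 14.68
tool_pos: [0.6387, -0.0081, 0.0656]
tcp_rot: [0.351, 0.936, 0.0, 0.002]
ft_force: [-3.0, -0.6, 9.8]
width: 0.58
grip_force: 39.6
time: 14.93
tool_pos: [0.6386, -0.0081, 0.0655]
tcp_rot: [0.351, 0.936, 0.0, 0.002]
ft_force: [-3.1, -0.2, 10.6]
width: 0.573
grip_force: 39.5
```

Width 0.573 (about 49 mm) suggests the pads sit on the head's lower slope, so I'll regrip 4 mm lower.

```bash
python3 -m handwheel '[{"fingers":1,"x":0,"y":0,"z":0,"twist":0},{"fingers":1,"x":0,"y":0,"z":0,"twist":0},{"fingers":1,"x":0,"y":0,"z":0,"twist":0},{"fingers":1,"x":0,"y":0,"z":-2,"twist":0},{"fingers":1,"x":0,"y":0,"z":-2,"twist":0}]'
python3 -m handwheel '[{"fingers":-1,"x":0,"y":0,"z":0,"twist":0},{"fingers":-1,"x":0,"y":0,"z":0,"twist":0},{"fingers":-1,"x":0,"y":0,"z":0,"twist":0},{"fingers":-1,"x":0,"y":0,"z":0,"twist":0},{"fingers":-1,"x":0,"y":0,"z":0,"twist":0}]' 40
python3 -m handwheel '[{"fingers":-1,"x":0,"y":0,"z":0,"twist":0},{"fingers":-1,"x":0,"y":0,"z":0,"twist":0}]'
```

```text
time: 15.35
tool_pos: [0.6378, -0.0078, 0.0594]
tcp_rot: [0.351, 0.936, 0.0, 0.0]
ft_force: [-0.2, 0.4, -1.0]
width: 1.0
grip_force: 0.0
time: 15.77
tool_pos: [0.6379, -0.0077, 0.0597]
tcp_rot: [0.351, 0.936, 0.0, 0.0]
ft_force: [-0.7, 0.9, 3.4]
width: 0.549
grip_force: 39.9
time: 15.93
tool_pos: [0.6379, -0.0078, 0.0597]
tcp_rot: [0.351, 0.936, 0.0, 0.0]
ft_force: [-0.6, 0.7, 4.6]
width: 0.552
grip_force: 39.9
```

```bash
python3 -m handwheel '[{"fingers":-1,"x":0,"y":0,"z":5,"twist":0},{"fingers":-1,"x":0,"y":0,"z":13,"twist":0},{"fingers":-1,"x":0,"y":0,"z":20,"twist":0},{"fingers":-1,"x":0,"y":0,"z":25,"twist":0},{"fingers":-1,"x":0,"y":0,"z":20,"twist":0}]'
python3 -m handwheel '[{"fingers":-1,"x":0,"y":0,"z":0,"twist":0},{"fingers":-1,"x":0,"y":0,"z":0,"twist":0}]'
python3 - <<'E'
from h import *
cv2.imwrite("pics/s8.png",vision.grab_frame("side")[100:300,220:500])
E
```

```text
time: 16.35
tool_pos: [0.6375, -0.0079, 0.1438]
tcp_rot: [0.351, 0.936, -0.0, -0.0]
ft_force: [1.0, -0.2, -2.1]
width: 0.548
grip_force: 40.9
time: 16.52
tool_pos: [0.638, -0.0079, 0.1429]
tcp_rot: [0.351, 0.936, 0.0, 0.001]
ft_force: [-0.3, -0.3, -2.6]
width: 0.548
grip_force: 40.9
```

View pics/s8.png

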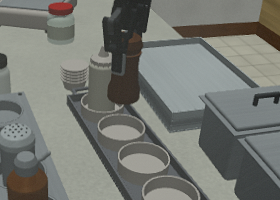

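The mill (crop pixel (125,85)) is held upright above the tray. I'll carry it to the second cup from the left.

```bash
python3 -m handwheel '[{"fingers":-1,"x":-15,"y":0,"z":0,"twist":0},{"fingers":-1,"x":-30,"y":0,"z":0,"twist":0},{"fingers":-1,"x":-30,"y":1,"z":0,"twist":0},{"fingers":-1,"x":-30,"y":1,"z":0,"twist":0},{"fingers":-1,"x":-30,"y":1,"z":0,"twist":0}]'
python3 -m handwheel '[{"fingers":-1,"x":-30,"y":1,"z":0,"twist":0},{"fingers":-1,"x":-20,"y":0,"z":0,"twist":0},{"fingers":-1,"x":-9,"y":0,"z":0,"twist":0},{"fingers":-1,"x":0,"y":0,"z":0,"twist":0},{"fingers":-1,"x":0,"y":0,"z":0,"twist":0}]'
python3 -m handwheel '[{"fingers":-1,"x":0,"y":0,"z":-15,"twist":0},{"fingers":-1,"x":0,"y":0,"z":-20,"twist":0},{"fingers":-1,"x":0,"y":0,"z":-20,"twist":0},{"fingers":-1,"x":0,"y":0,"z":-15,"twist":0},{"fingers":-1,"x":0,"y":0,"z":-7,"twist":0}]'
python3 -m handwheel '[{"fingers":-1,"x":0,"y":0,"z":-2,"twist":0},{"fingers":-1,"x":0,"y":0,"z":-1,"twist":0},{"fingers":-1,"x":0,"y":0,"z":0,"twist":0},{"fingers":-1,"x":0,"y":0,"z":0,"twist":0}]'
```

```text
time: 16.98
tool_pos: [0.5003, -0.0046, 0.1408]
tcp_rot: [0.351, 0.936, -0.0, -0.001]
ft_force: [0.1, -1.1, -2.0]
width: 0.55
grip_force: 41.1
time: 17.4
tool_pos: [0.4441, -0.0039, 0.1421]
tcp_rot: [0.351, 0.936, 0.0, -0.0]
ft_force: [0.5, 0.3, -2.0]
width: 0.554
grip_force: 41.2
time: 17.82
tool_pos: [0.4441, -0.0038, 0.0634]
tcp_rot: [0.351, 0.936, -0.0, -0.001]
ft_force: [-1.0, 0.5, -1.7]
width: 0.55
grip_force: 41.2
time: 18.15
tool_pos: [0.4444, -0.0039, 0.0631]
tcp_rot: [0.351, 0.936, 0.0, 0.001]
ft_force: [-0.3, -1.1, -1.8]
width: 0.553
grip_force: 41.2
```

```bash
python3 -m handwheel '[{"fingers":-1,"x":0,"y":0,"z":-1,"twist":0},{"fingers":-1,"x":0,"y":0,"z":-1,"twist":0},{"fingers":-1,"x":0,"y":0,"z":0,"twist":0},{"fingers":-1,"x":0,"y":0,"z":0,"twist":0}]'
python3 -m handwheel '[{"fingers":-1,"x":0,"y":0,"z":-1,"twist":0},{"fingers":-1,"x":0,"y":0,"z":0,"twist":0},{"fingers":-1,"x":0,"y":0,"z":0,"twist":0}]'
```

```text
time: 18.48
tool_pos: [0.4438, -0.0038, 0.0606]
tcp_rot: [0.351, 0.936, 0.0, 0.0]
ft_force: [0.3, 0.2, -2.6]
width: 0.551
grip_force: 41.2
time: 18.73
tool_pos: [0.444, -0.0038, 0.0597]
tcp_rot: [0.351, 0.936, 0.0, 0.0]
ft_force: [-1.5, 0.1, 4.1]
width: 0.55
grip_force: 41.0
```

```bash
python3 -m handwheel '[{"fingers":1,"x":0,"y":0,"z":0,"twist":0},{"fingers":1,"x":0,"y":0,"z":0,"twist":0},{"fingers":1,"x":0,"y":0,"z":0,"twist":0},{"fingers":1,"x":0,"y":0,"z":0,"twist":0},{"fingers":1,"x":0,"y":0,"z":5,"twist":0}]'
python3 -m handwheel '[{"fingers":1,"x":0,"y":0,"z":15,"twist":0},{"fingers":1,"x":0,"y":0,"z":30,"twist":0},{"fingers":1,"x":0,"y":0,"z":35,"twist":0},{"fingers":1,"x":0,"y":0,"z":35,"twist":0},{"fingers":1,"x":0,"y":0,"z":35,"twist":0}]'
python3 -m handwheel '[{"fingers":1,"x":25,"y":12,"z":5,"twist":0},{"fingers":1,"x":30,"y":14,"z":0,"twist":0},{"fingers":1,"x":30,"y":14,"z":0,"twist":0},{"fingers":1,"x":30,"y":14,"z":0,"twist":0},{"fingers":1,"x":30,"y":14,"z":0,"twist":0}]'
python3 -m handwheel '[{"fingers":1,"x":26,"y":12,"z":0,"twist":0},{"fingers":1,"x":15,"y":6,"z":0,"twist":0},{"fingers":1,"x":0,"y":0,"z":0,"twist":0},{"fingers":1,"x":0,"y":0,"z":0,"twist":0}]'
python3 - <<'E'
from h import *
c=vision.calibration("wrist");a=vision.grab_frame("wrist")
s=status.read_state();p=s["tool_pos"];print(p,s["tcp_rot"])
for q in[(p[0],p[1],.148),(.630,.082,.148),(.622,.082,.148)]:print(np.round(w2px(c,q)))
b=vision.grab_frame("side");cv2.imwrite("pics/m9.png",cv2.resize(np.hstack([a,b]),(800,300),interpolation=cv2.INTER_AREA))
E
```

```text
time: 19.15
tool_pos: [0.4433, -0.0037, 0.064]
tcp_rot: [0.351, 0.936, -0.0, -0.001]
ft_force: [-0.1, -0.1, -0.8]
width: 0.999
grip_force: 0.0
time: 19.57
tool_pos: [0.4432, -0.0037, 0.2166]
tcp_rot: [0.351, 0.936, 0.0, 0.0]
ft_force: [1.7, -0.8, -0.0]
width: 0.999
grip_force: 0.0
time: 19.98
tool_pos: [0.5899, 0.0651, 0.2198]
tcp_rot: [0.351, 0.936, 0.0, 0.0]
ft_force: [-0.1, 0.5, 0.4]
width: 1.0
grip_force: 0.0
time: 20.32
tool_pos: [0.6299, 0.0824, 0.219]
tcp_rot: [0.351, 0.936, -0.0, -0.0]
ft_force: [-0.6, -0.1, 0.7]
width: 1.003
grip_force: 0.0
[0.62934222 0.08215131 0.21938323] [ 3.50972786e-01  9.36385602e-01 -1.39935999e-04 -2.96033686e-04]
[282. 220.]
[282. 221.]
[275. 214.]
```

View pics/m9.png

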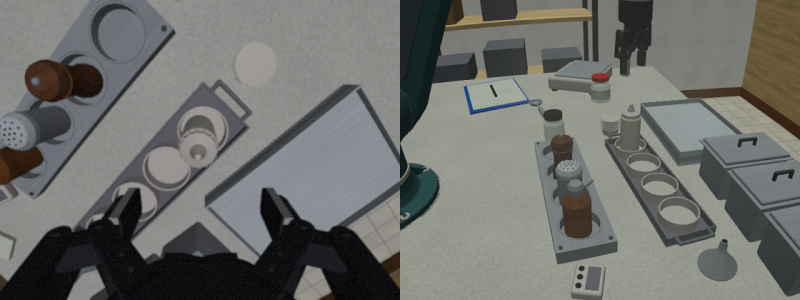

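The mill stands upright in its cup, and the bottle's nozzle at about (276,214) at full size is nearly centred; I'll shift 3 mm back. Descend and grip.

```bash
python3 -m handwheel '[{"fingers":1,"x":-3,"y":0,"z":-30,"twist":0},{"fingers":1,"x":0,"y":0,"z":-35,"twist":0},{"fingers":1,"x":0,"y":0,"z":-35,"twist":0},{"fingers":1,"x":0,"y":0,"z":-25,"twist":0},{"fingers":1,"x":0,"y":0,"z":-12,"twist":0}]'
python3 -m handwheel '[{"fingers":1,"x":0,"y":0,"z":0,"twist":0},{"fingers":-1,"x":0,"y":0,"z":0,"twist":0},{"fingers":-1,"x":0,"y":0,"z":0,"twist":0},{"fingers":-1,"x":0,"y":0,"z":0,"twist":0},{"fingers":-1,"x":0,"y":0,"z":0,"twist":0}]' 40
python3 -m handwheel '[{"fingers":-1,"x":0,"y":0,"z":0,"twist":0},{"fingers":-1,"x":0,"y":0,"z":0,"twist":0}]'
```

```text
time: 20.83
tool_pos: [0.6242, 0.0817, 0.0798]
tcp_rot: [0.351, 0.936, -0.001, -0.002]
ft_force: [-1.7, -0.1, 0.1]
width: 1.005
grip_force: 0.0
time: 21.25
tool_pos: [0.6275, 0.0819, 0.0844]
tcp_rot: [0.351, 0.936, 0.0, 0.001]
ft_force: [-2.3, -1.2, 8.8]
width: 0.596
grip_force: 40.6
time: 21.42
tool_pos: [0.6275, 0.0819, 0.0844]
tcp_rot: [0.351, 0.936, 0.0, 0.001]
ft_force: [-2.6, -1.6, 9.3]
width: 0.592
grip_force: 40.7
```

```bash
python3 -m handwheel '[{"fingers":-1,"x":0,"y":0,"z":5,"twist":0},{"fingers":-1,"x":0,"y":0,"z":13,"twist":0},{"fingers":-1,"x":0,"y":0,"z":20,"twist":0},{"fingers":-1,"x":0,"y":0,"z":25,"twist":0},{"fingers":-1,"x":0,"y":0,"z":20,"twist":0}]'
python3 -m handwheel '[{"fingers":-1,"x":-15,"y":0,"z":0,"twist":0},{"fingers":-1,"x":-30,"y":1,"z":0,"twist":0},{"fingers":-1,"x":-30,"y":1,"z":0,"twist":0},{"fingers":-1,"x":-30,"y":1,"z":0,"twist":0},{"fingers":-1,"x":-30,"y":1,"z":0,"twist":0}]'
python3 -m handwheel '[{"fingers":-1,"x":-30,"y":1,"z":0,"twist":0},{"fingers":-1,"x":-17,"y":0,"z":0,"twist":0},{"fingers":-1,"x":-8,"y":0,"z":0,"twist":0},{"fingers":-1,"x":0,"y":0,"z":0,"twist":0},{"fingers":-1,"x":0,"y":0,"z":0,"twist":0}]'
python3 - <<'E'
from h import *
cv2.imwrite("pics/s10.png",vision.grab_frame("side"))
E
```

```text
time: 21.83
tool_pos: [0.6268, 0.0822, 0.1677]
tcp_rot: [0.351, 0.936, 0.0, 0.0]
ft_force: [0.4, -0.2, -3.2]
width: 0.593
grip_force: 42.5
time: 22.25
tool_pos: [0.4903, 0.0862, 0.166]
tcp_rot: [0.351, 0.936, 0.0, 0.0]
ft_force: [-0.3, -0.0, -1.9]
width: 0.597
grip_force: 42.6
time: 22.67
tool_pos: [0.4377, 0.0872, 0.1661]
tcp_rot: [0.351, 0.936, 0.0, 0.001]
ft_force: [0.6, 0.0, -3.5]
width: 0.595
grip_force: 42.6
```

View pics/s10.png

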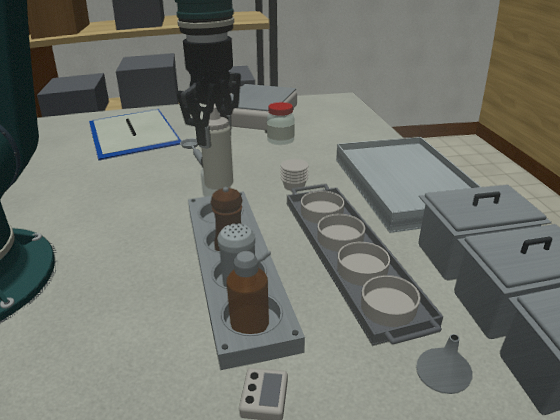

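The bottle hangs upright over the left cup, near (220,190). Lowering it.

```bash
python3 -m handwheel '[{"fingers":-1,"x":-1,"y":0,"z":-15,"twist":0},{"fingers":-1,"x":0,"y":0,"z":-20,"twist":0},{"fingers":-1,"x":0,"y":0,"z":-20,"twist":0},{"fingers":-1,"x":0,"y":0,"z":-15,"twist":0},{"fingers":-1,"x":0,"y":0,"z":-7,"twist":0}]'
python3 -m handwheel '[{"fingers":-1,"x":0,"y":0,"z":-2,"twist":0},{"fingers":-1,"x":0,"y":0,"z":0,"twist":0},{"fingers":-1,"x":0,"y":0,"z":0,"twist":0}]'
python3 -m handwheel '[{"fingers":-1,"x":0,"y":0,"z":-1,"twist":0},{"fingers":-1,"x":0,"y":0,"z":0,"twist":0},{"fingers":-1,"x":0,"y":0,"z":0,"twist":0}]'
```

```text
time: 23.13
tool_pos: [0.4361, 0.0871, 0.0866]
tcp_rot: [0.351, 0.936, -0.0, -0.001]
ft_force: [0.4, 1.0, -4.1]
width: 0.598
grip_force: 42.6
time: 23.38
tool_pos: [0.4366, 0.0872, 0.0871]
tcp_rot: [0.351, 0.936, 0.0, 0.0]
ft_force: [-0.2, -0.3, -2.7]
width: 0.595
grip_force: 42.6
time: 23.63
tool_pos: [0.436, 0.0872, 0.0859]
tcp_rot: [0.351, 0.936, 0.0, 0.0]
ft_force: [-0.4, -0.4, -3.0]
width: 0.595
grip_force: 42.6
```

```bash
python3 -m handwheel '[{"fingers":-1,"x":0,"y":0,"z":-1,"twist":0},{"fingers":-1,"x":0,"y":0,"z":0,"twist":0},{"fingers":-1,"x":0,"y":0,"z":0,"twist":0}]'
python3 -m handwheel '[{"fingers":-1,"x":0,"y":0,"z":-1,"twist":0},{"fingers":-1,"x":0,"y":0,"z":0,"twist":0},{"fingers":-1,"x":0,"y":0,"z":0,"twist":0}]'
```

```text
time: 23.88
tool_pos: [0.4358, 0.0872, 0.0845]
tcp_rot: [0.351, 0.936, 0.0, 0.0]
ft_force: [0.1, 0.2, -2.3]
width: 0.594
grip_force: 42.7
time: 24.13
tool_pos: [0.4362, 0.087, 0.0844]
tcp_rot: [0.351, 0.936, 0.0, 0.001]
ft_force: [-4.1, -2.5, 15.6]
width: 0.594
grip_force: 44.4
```

Contact. I'll release, rise, back away and look from above.

```bash
python3 -m handwheel '[{"fingers":-1,"x":0,"y":0,"z":1,"twist":0},{"fingers":1,"x":0,"y":0,"z":0,"twist":0},{"fingers":1,"x":0,"y":0,"z":0,"twist":0},{"fingers":1,"x":0,"y":0,"z":0,"twist":0},{"fingers":1,"x":0,"y":0,"z":0,"twist":0}]'
python3 -m handwheel '[{"fingers":1,"x":0,"y":0,"z":10,"twist":0},{"fingers":1,"x":0,"y":0,"z":25,"twist":0},{"fingers":1,"x":0,"y":0,"z":35,"twist":0},{"fingers":1,"x":0,"y":0,"z":35,"twist":0},{"fingers":1,"x":0,"y":0,"z":35,"twist":0}]'
python3 -m handwheel '[{"fingers":1,"x":-10,"y":35,"z":0,"twist":0},{"fingers":1,"x":-10,"y":35,"z":0,"twist":0},{"fingers":1,"x":-10,"y":35,"z":0,"twist":0},{"fingers":1,"x":-10,"y":35,"z":0,"twist":0},{"fingers":1,"x":-10,"y":35,"z":0,"twist":0}]'
python3 -m handwheel '[{"fingers":1,"x":-10,"y":35,"z":0,"twist":0},{"fingers":1,"x":-10,"y":35,"z":0,"twist":0},{"fingers":1,"x":0,"y":0,"z":0,"twist":0},{"fingers":1,"x":0,"y":0,"z":0,"twist":0}]'
python3 - <<'E'
from h import *
a=vision.grab_frame("top")[200:320,160:430];b=vision.grab_frame("side")[130:370,160:330]
cv2.imwrite("pics/e.png",np.hstack([cv2.resize(a,(540,240)),b]))
E
```

```text
time: 24.55
tool_pos: [0.4358, 0.0872, 0.0844]
tcp_rot: [0.351, 0.936, -0.0, -0.0]
ft_force: [-0.1, 0.2, 0.8]
width: 0.998
grip_force: 0.0
time: 24.97
tool_pos: [0.4352, 0.0872, 0.226]
tcp_rot: [0.351, 0.936, -0.0, -0.0]
ft_force: [1.5, -0.6, 0.2]
width: 1.002
grip_force: 0.0
time: 25.38
tool_pos: [0.385, 0.2637, 0.2245]
tcp_rot: [0.351, 0.936, 0.0, 0.0]
ft_force: [0.5, -0.1, 0.5]
width: 1.003
grip_force: 0.0
time: 25.72
tool_pos: [0.365, 0.3335, 0.2241]
tcp_rot: [0.35, 0.937, -0.0, -0.0]
ft_force: [0.1, 0.3, -1.0]
width: 1.005
grip_force: 0.0
```

View pics/e.png

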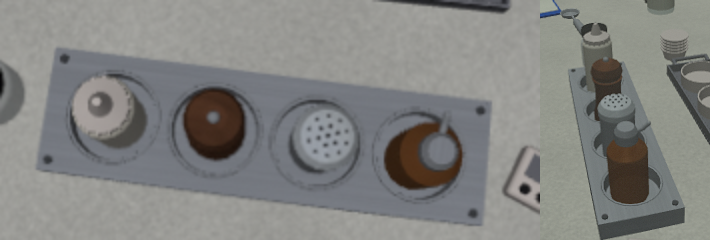

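All four stand in the stand in the right order. A quick numerical check of their tops: nozzle (208,250), knob (266,258), lid (322,268), cap (379,276) in the top picture.

Run:
```python
from h import *
c=vision.calibration("top");y=.078;o=np.array([.447,-.0502])
R=np.array([[np.cos(y),-np.sin(y)],[np.sin(y),np.cos(y)]])
for u,v,z in[(208.5,250,.146),(266.5,258.5,.127),(322.5,268.5,.098),(379.5,276,.113)]:
    print((R.T@(px2w(c,u,v,z)[:2]-o)*1000).round())
```

```text
[  1. 134.]
[ 1. 45.]
[ -1. -46.]
[  -4. -137.]
```

All are within 5 mm of their cup centres, so I'm handing in.

```bash
python3 -c "
from station import r
print(r.finish_job())"
```

```text
the job is handed in; nothing more can be done
None
```

All four vessels (bottle, mill, shaker, cruet, left to right) stand upright in the matching cups of the steel stand, measured within about 5 mm of their centres, and the job is handed in at about 26 s; no verdict was returned.

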